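# Load the wash carrier and hang it on the lift hook to drain

### The arm

A 7-joint arm with a two-finger parallel gripper is mounted at the origin on the work surface; the furniture and walls round the work are solid. World frame = base frame: x ahead of the robot, y to its left, z up, the work surface at z = 0. Lengths are in m, angles in rad, forces in N, time in s.
With the tool pointing down it reaches from about 0.425 to 0.875 m from the base axis. Payload 4.7 kg.
Tool frame: the origin (TCP) lies at the centre of the arm's flange, where the gripper is bolted on; the fingertips stand 182 mm ahead of it and the grasp point (between the pads) lies ahead of it (ctrl.hold_point_z is the z of the grasp point in the tool frame, in m); z points along the fingers, y is the direction in which the jaws open and shut (so a half turn about z gives the same grasp; the last joint's range is limited). The gripper opens to 87 mm and grips with 3 to 60 N. Pads are 19 mm wide; open, the fingers measure 117 mm over their backs; the gripper's body (75 mm by 190 mm) begins 51 mm behind the grasp point.
Start: joints at [-1.299, 0.321, -0.07, 1.45, 0.023, 1.371, -0.057], TCP at [0.166, 0.629, 0.405] pointing down, gripper open.
Joint ranges: [-2.86, 2.86], [-0.3, 2.09], [-1.38, 1.24], [0.06, 2.45], [-1.56, 4.7], [0.09, 2.05], [-2.69, 2.69]. Speed limits (rad/s): [2.57, 2.57, 3.14, 3.14, 3.14, 3.14, 3.14].

### API

Orientations are given as a rotation vector (axis times angle).
In Python, from bench import get_state, imaging, workorder, ctrl gives the robot as it stands.
- The arm moves only by the tool step_arm, never from a script. Its argument "increments" is a list of rows, each an object of numbers: "claw": the opening, from 0 (shut) to 1 (fully open); "tx", "ty", "tz": the shift along the tool's x, y, z in m; "spin": the turn about the tool's z in degrees. A call has 1 to 8 rows; each row is the pose to reach, as a shift and turn from the pose commanded when the call began, along the tool's axes at that moment; what a row does not reach only later rows make up. A row lasts 1/12 s, in which the tool goes at most 41.7 mm and 7.16 degrees, less where a joint would pass 70% of its speed; a pose out of reach is approached as far as the arm can. A call with a gripper value outside its range is refused whole. The fingers move at their own pace and stop on an object; "force" is the grip in N (left out, the last holds). Time passes only in rows, so rows that repeat a pose let the fingers close. It gives the time, the measured TCP pose, the force and the opening at its end, in the units of the state.
- get_state(): the state, without advancing time (a new reading comes with each control period).
- imaging.get_image(name): name is "scene" or "side" or "wrist"; returns the picture (480x640x3 uint8, blue, green, red); there is no depth.
- imaging.camera_params(name): a dict with "intrinsics" (3x3 intrinsics, pixels), "camera_from_world" (4x4, takes a point from world to camera coordinates). Camera axes: x right, y down, z forward; pixel columns grow to the right and rows downward; lengths in m; the calibration is good to about 2 mm. A picture is of the moment at which its call begins: read the wrist's pose just before it. camera_params takes no time and is no camera call; for the wrist camera it gives the pose at the moment of the call.
- workorder.close_job(): hands the job in, once; it reports no verdict.
The state is a dict: "time": time; "joint_positions": joint angles; "qd": joint speeds; "joint_torque": joint torques, N m; "position": TCP position; "tool_rot": TCP orientation; "ft_force": force on the tool from outside, world axes, zero at the start; "torque": the same for the moment, N m; "grip_width": opening from 0.0 (shut) to 1.0 (fully open).
Only numpy, scipy, OpenCV 4.12 (cv2) and the standard library are available. Lean on these libraries where they do the work, as an engineer would, in place of code of your own. Each camera call takes 0.05 s, during which the arm holds its last target. There are 200 camera calls.

### The job

Get the wash carrier ready to drain: of the three loose sleeves, stand the one of the same length as the sleeve already on the carrier over the carrier's empty pin, and leave the other two standing where they are. Then slide the drip pan, with the carrier standing in it, up against the base of the lift stand so that the hook comes under the carrier's handle. Last, press the stand's lever all the way down, so that the hook takes the carrier by its handle and it hangs clear above the pan with both sleeves on.

Things in the scene. Friction and masses are not known exactly. Their poses are not given: they have to be found in the camera images.
- stand: Lift stand fixed to the bench, grey: base plate 127 x 96 x 10 mm, a clevis post, and a rocking arm on a pivot 135 mm above the bench. Origin: on the bench straight below the pivot. Its x axis points level from the post to the hook side, z up. The base's edge that the pan comes up against lies at x = +67 mm (y from -48 to +48).
- lift_arm (a joint): Angle of the stand's rocking arm: 0 = hook down, lever knob up; 0.63 rad = its stop, lever fully down, hook up. A stiff hinge, it stays where it is left; pressing the knob takes 8 to 18 N.
- hook (a point): Lowest point of the upturned steel hook (centre of its 10 mm round bar), which swings with the arm. With the hook down it lies at x = +126 mm, z = 79 mm in the stand's frame; the tip of the hook then reaches out to x = 174 mm and up to z = 98 mm, and the bend on its inner side rises to z = 122 mm at x = 117 mm.
- lever_knob (a point): Centre of the black ball, 32 mm across, at the end of the lever, 120 mm from the pivot on the side away from the hook; about 184 mm above the bench with the hook down and 110 mm with the lever fully down.
- pan: Loose drip pan of aluminium, 150 x 110 x 24 mm, walls and floor 2.5 mm, about 0.3 kg. Origin: centre of its underside; x along its length (away from the stand), z up. Against the base it lies 142 mm from the stand's origin.
- carrier: Loose steel wire carrier, 124 x 88 mm, sides 24 mm high, standing in the pan. Origin: centre of its underside; x along its length (away from the stand), z up. Two brass pins on its centre line, 42 mm either side of the middle: the one at -x carries a sleeve already (56 mm long, 34 mm across, fast), the one at +x is empty. A fixed handle bridges the middle, along its y axis.
- bail (a point): Middle of the handle's top bar (8 mm round, straight for 56 mm along the carrier's y axis), 110 mm above the carrier's underside.
- free_pin (a point): Foot of the empty pin, on the carrier's floor, 3 mm above its underside. The pin is 14 mm across, 37 mm high, with a round top.
- sleeve_mid: Loose steel sleeve 56 mm long, 34 mm outside, 22 mm bore, standing upright on the bench; the same length as the sleeve on the carrier. Origin: centre of its lower end, z along its axis.
- sleeve_short: Loose steel sleeve 44 mm long, otherwise like the others, standing upright. Origin: centre of its lower end.
- sleeve_long: Loose steel sleeve 68 mm long, otherwise like the others, standing upright. Origin: centre of its lower end.
Mind the look-alikes: they are no part of the job. Several things have the shape of the pan; the one meant has the colours described above.

How it is judged:
On the way, in this order (a step that is already met when the one before it is completed fails the run):
1. the sleeve of matching length stands on the empty pin, down on the carrier's floor, let go, the carrier standing in the pan (distance between sleeve_mid and free_pin below 0.01 m and angle between the z axis of sleeve_mid and the z axis of carrier, either way round below 0.2 rad and contact force between the fingers and sleeve_mid below 0.1 N and contact force between carrier and pan above 1 N), for 0.2 s.
2. the pan is up against the stand's base with the carrier in it, and the lowered hook is under the carrier's handle (x of pan in the frame of stand below 0.15 m and x of bail in the frame of stand between 0.115 and 0.16 m and y of bail in the frame of stand between -0.03 and 0.03 m and contact force between carrier and pan above 1 N and value of joint lift_arm below 0.12 rad), for 0.2 s.
3. the lever is fully down and the carrier hangs by its handle from the hook, off the pan (value of joint lift_arm above 0.56 rad and contact force between carrier and lift_arm above 2 N and contact force between carrier and pan below 0.1 N), for 0.2 s.
At the end, for the whole second after the job is handed in: The lever is down (arm angle over 0.55 rad) and stays there; the carrier hangs still by its handle from the hook, touching nothing of the pan, tilted less than 0.4 rad, centred over the pan within 40 mm; the matching sleeve is on its pin, within 10 mm of the foot; the pan lies flat on the bench (distance between sleeve_mid and free_pin below 0.01 m and angle between the z axis of sleeve_mid and the z axis of carrier, either way round below 0.2 rad and value of joint lift_arm above 0.55 rad and contact force between carrier and lift_arm above 2 N and contact force between carrier and pan below 0.1 N and distance between bail and hook below 0.045 m and height (world z) of carrier above 0.035 m and angle between carrier's own z axis and vertical below 0.4 rad and horizontal distance between carrier and pan below 0.04 m and height (world z) of pan below 0.01 m and angle between pan's own z axis and vertical below 0.1 rad and linear speed of carrier below 0.08 m/s).
It fails at once if one of the other two sleeves is moved more than 30 mm or knocked over (distance of any of sleeve_short, sleeve_long from where it was at the start of the episode above 0.03 m or angle between any of sleeve_short, sleeve_long's own z axis and vertical above 0.5 rad).
It also fails if it takes over 59 s, if anything falls off the work surface, if the arm or the gripper's body presses on something with over 40 N, if the wrist force passes 120 N, or if a joint passes its speed limit or range.

## Working session

There is one attempt and no reset: what is moved stays moved. The work goes in short steps, Python scripts to look and compute and a tool call to move; the robot and the scene stay as the last step left them, time stands still between calls to the robot, and variables do not carry over. Pictures are saved under pics/ and viewed, on a budget of 10 in all, crops included, one or two more only if the job needs it, and the job is handed in when it is done.

Besides the shell and the picture viewer there is one more tool, called after "Request:" as a command line: name --argument value ..., lists and objects as JSON in quotes. step_arm: Moves the arm, as the interface text tells. Its arguments: {"type":"object","properties":{"increments":{"type":"array"},"force":{"type":"number"}},"required":["increments"]}

```bash
mkdir -p pics; ls; python3 - <<'E'
from bench import get_state, imaging, workorder, ctrl
import cv2, numpy as np
print(ctrl.hold_point_z, {k:np.round(v,3).tolist() for k,v in get_state().items()})
for n in ["scene","side"]:
    cv2.imwrite(f"pics/{n}0.png", imaging.get_image(n))
    p=imaging.camera_params(n); print(n,np.round(p["intrinsics"],1).tolist(),np.round(p["camera_from_world"],3).tolist())
E
```

```text
pics
0.1635 {'time': 0.0, 'joint_positions': [-1.299, 0.322, -0.07, 1.452, 0.023, 1.371, -0.057], 'qd': [0.002, 0.001, -0.001, -0.0, 0.0, -0.0, -0.001], 'joint_torque': [-0.0, -49.129, -0.404, -31.253, -0.064, 0.044, 0.0], 'position': [0.166, 0.628, 0.404], 'tool_rot': [-0.404, -3.115, 0.003], 'ft_force': [0.229, 0.472, -0.085], 'torque': [-0.089, -0.022, -0.016], 'grip_width': 0.999}
scene [[483.4, 0.0, 329.4], [0.0, 483.4, 241.2], [0.0, 0.0, 1.0]] [[0.511, -0.859, -0.011, -0.221], [-0.517, -0.297, -0.803, 0.253], [0.687, 0.416, -0.596, 1.205], [0.0, 0.0, 0.0, 1.0]]
side [[516.2, 0.0, 318.9], [0.0, 516.2, 243.6], [0.0, 0.0, 1.0]] [[-0.979, -0.202, 0.01, 0.31], [-0.101, 0.447, -0.889, 0.175], [0.175, -0.871, -0.458, 1.318], [0.0, 0.0, 0.0, 1.0]]
```

View pics/scene0.png

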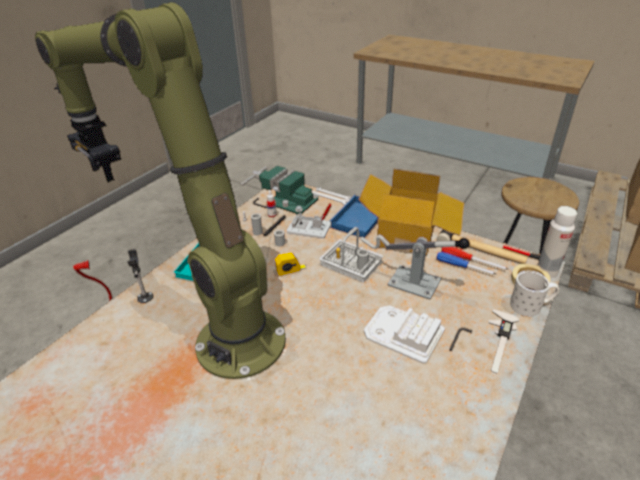

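View pics/side0.png

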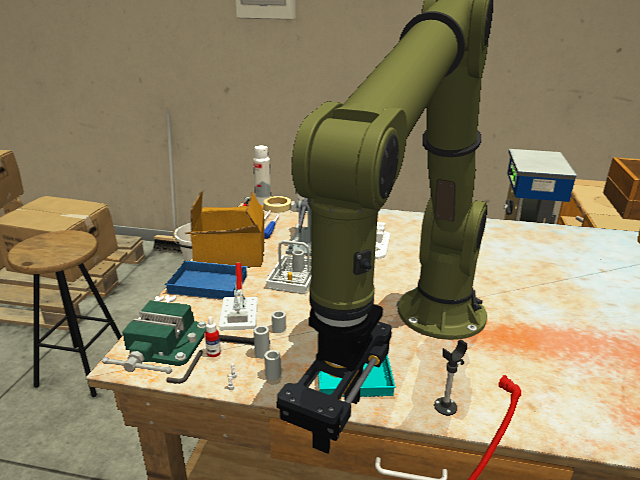

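The pan with the carrier is at about (350,260) in scene and (290,270) in side. The stand is at scene (415,275). The three sleeves are at side (273,368), (261,342) and (278,322). I'll enlarge both areas in one picture.

```bash
cat > h.py <<'E'
from bench import get_state, imaging, workorder, ctrl
import cv2, numpy as np
def proj(n,P,p=None):
    p=p or imaging.camera_params(n); P=np.atleast_2d(P); T=p["camera_from_world"]
    c=P@np.array(T)[:3,:3].T+np.array(T)[:3,3]; q=c@np.array(p["intrinsics"]).T
    return q[:,:2]/q[:,2:]
def ray(n,uv,z,p=None):
    p=p or imaging.camera_params(n); T=np.array(p["camera_from_world"]); R=T[:3,:3]
    o=-R.T@T[:3,3]; d=R.T@np.linalg.inv(p["intrinsics"])@np.array([*uv,1.]); return o+d*(z-o[2])/d[2]
E
python3 - <<'E'
from h import *
a=cv2.imread("pics/scene0.png")[215:315,300:480]; b=cv2.imread("pics/side0.png")[235:400,210:330]
a=cv2.resize(a,None,fx=4.4,fy=4.4,interpolation=2)[:,:]; 
b1=cv2.resize(b[:75,50:110],None,fx=4,fy=4,interpolation=2); b=cv2.resize(b,None,fx=3.6,fy=3.6,interpolation=2)
out=np.zeros((600,800,3),np.uint8)
a=cv2.resize(cv2.imread("pics/scene0.png")[220:310,305:475],(510,270),interpolation=2)
out[:270,:510]=a
c=cv2.imread("pics/side0.png")
out[275:575,:300]=cv2.resize(c[300:400,220:320],(300,300),interpolation=2)
out[275:575,305:605]=cv2.resize(c[225:300,255:330],(300,300),interpolation=2)
d=cv2.imread("pics/scene0.png")
out[0:200,515:795]=cv2.resize(d[200:260,230:314],(280,200),interpolation=2)
cv2.imwrite("pics/c1.png",out)
for uv in [(273,380),(261,355),(278,330)]: print(ray("side",uv,0))
for uv in [(257,235),(280,245)]: print(ray("scene",uv,0))
E
```

```text
[0.34763988 0.33100254 0.        ]
[0.39669032 0.25856536 0.        ]
[0.38447839 0.16094064 0.        ]
[0.38591183 0.24683414 0.        ]
[0.37909242 0.1503698  0.        ]
```

View pics/c1.png

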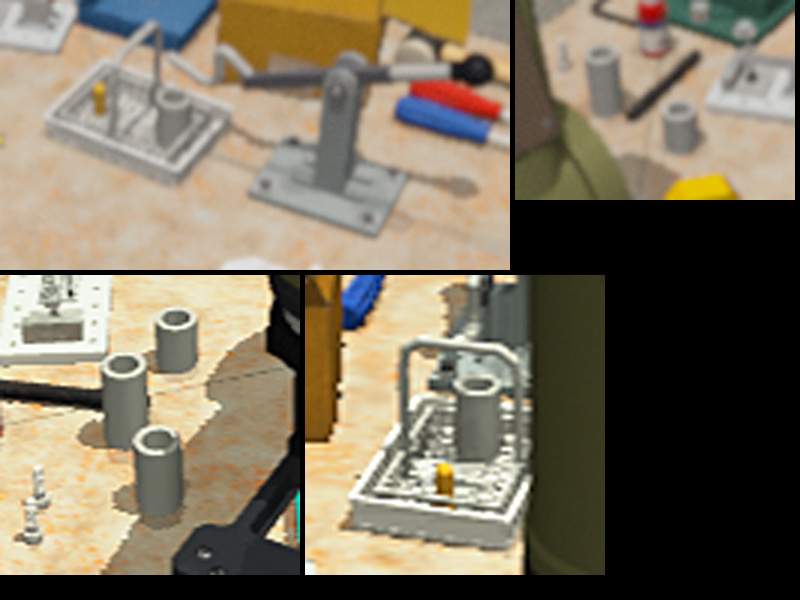

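The crops show sleeves A (near), B (left, tallest) and C (back, short). They also show the pan corners, free pin, bail and stand. I'll fit positions from these.

```bash
python3 - <<'E'
from h import *
for nm,t,b in [("A",(272.7,355),(273.3,376.7)),("B",(261.3,330),(262,354)),("C",(278.7,314),(279,329))]:
    g=ray("side",b,0)
    for L in (.044,.056,.068): print(nm,L,np.round(ray("side",t,L)[:2],4),np.round(g[:2],4), np.round(np.linalg.norm(ray("side",t,L)-g-[0,0,L]),4))
S=lambda u,v:(305+u/3,220+v/3); D=lambda u,v:(255+(u-305)/4,225+(v-275)/4)
pr=lambda s,v:print(s,np.round(v,3))
pr("pin foot scene",ray("scene",S(99,112),.006)); pr("pintop",ray("scene",S(98,85),.042)); pr("pin side top",ray("side",D(444,464),.042))
pr("sl top",ray("scene",S(174,97),.061)); pr("sl top side",ray("side",D(478,384),.061))
for q in [(45,118),(105,62),(232,107),(178,172)]: pr("pan rim scene",ray("scene",S(*q),.024))
for q in [(352,496),(512,517)]: pr("pan rim side",ray("side",D(*q),.024))
for q in [(248,188),(405,178),(378,230)]: pr("base",ray("scene",S(*q),.008))
pr("bail L",ray("side",D(412,345),.1125));pr("bail R",ray("side",D(505,345),.1125))
pr("knob",ray("scene",S(473,70),.184))
T=np.array(imaging.camera_params("wrist")["camera_from_world"]);s=get_state()
from scipy.spatial.transform import Rotation as R
Rt=R.from_rotvec(s["tool_rot"]).as_matrix(); print("tool axes\n",np.round(Rt,3))
M=np.linalg.inv(T); print("cam in tool",np.round(Rt.T@(M[:3,3]-s["position"]),3),"\n",np.round(Rt.T@M[:3,:3],3)); print(imaging.camera_params("wrist")["intrinsics"])
E
```

```text
A 0.044 [0.3547 0.3041] [0.3498 0.3211] 0.0176
A 0.056 [0.3502 0.3181] [0.3498 0.3211] 0.003
A 0.068 [0.3458 0.332 ] [0.3498 0.3211] 0.0117
B 0.044 [0.4044 0.2256] [0.3955 0.2548] 0.0305
B 0.056 [0.3991 0.2409] [0.3955 0.2548] 0.0143
B 0.068 [0.3938 0.2562] [0.3955 0.2548] 0.0022
C 0.044 [0.3827 0.1566] [0.3832 0.1566] 0.0005
C 0.056 [0.3778 0.1731] [0.3832 0.1566] 0.0173
C 0.068 [0.3729 0.1895] [0.3832 0.1566] 0.0345
pin foot scene [ 0.41  -0.043  0.006]
pintop [ 0.407 -0.044  0.042]
pin side top [ 0.407 -0.042  0.042]
sl top [ 0.406 -0.129  0.061]
sl top side [ 0.403 -0.125  0.061]
pan rim scene [ 0.355 -0.013  0.024]
pan rim scene [ 0.465 -0.019  0.024]
pan rim scene [ 0.463 -0.165  0.024]
pan rim scene [ 0.349 -0.164  0.024]
pan rim side [ 0.465 -0.016  0.024]
pan rim side [ 0.353 -0.014  0.024]
base [ 0.378 -0.224  0.008]
base [ 0.465 -0.346  0.008]
base [ 0.385 -0.35   0.008]
bail L [ 0.437 -0.076  0.113]
bail R [ 0.376 -0.09   0.113]
knob [ 0.422 -0.399  0.184]
tool axes
 [[-0.967  0.255 -0.   ]
 [ 0.255  0.967 -0.002]
 [-0.    -0.002 -1.   ]]
cam in tool [ 0.065 -0.     0.019] 
 [[ 0.001 -0.97  -0.241]
 [ 1.     0.001 -0.   ]
 [ 0.    -0.241  0.97 ]]
[[342.35780487   0.         320.92791244]
 [  0.         342.35780487 233.31298563]
 [  0.           0.           1.        ]]
```

A is the 56 mm sleeve, at about (0.350, 0.3185). B is the long one and C the short one. The pan centre is near (0.408,-0.09), with its x axis along world +y. The stand origin is near (0.422,-0.288). Next I move over A with the jaws along world x.

Request:
step_arm --increments '[{"tx": -0.257,"ty": -0.253,"spin": 75.2,"claw": 1},{"tx": -0.257,"ty": -0.253,"spin": 75.2},{"tx": -0.257,"ty": -0.253,"spin": 75.2},{"tx": -0.257,"ty": -0.253,"spin": 75.2},{"tx": -0.257,"ty": -0.253,"spin": 75.2},{"tx": -0.257,"ty": -0.253,"spin": 75.2},{"tx": -0.257,"ty": -0.253,"spin": 75.2},{"tx": -0.257,"ty": -0.253,"spin": 75.2}]' --force 25

```text
invalid input at $.increments[0]: expected keys claw, tx, ty, tz, spin
```

Request:
step_arm --increments '[{"tx": -0.257,"ty": -0.253,"tz": 0,"spin": 75.2,"claw": 1},{"tx": -0.257,"ty": -0.253,"tz": 0,"spin": 75.2,"claw": 1},{"tx": -0.257,"ty": -0.253,"tz": 0,"spin": 75.2,"claw": 1},{"tx": -0.257,"ty": -0.253,"tz": 0,"spin": 75.2,"claw": 1},{"tx": -0.257,"ty": -0.253,"tz": 0,"spin": 75.2,"claw": 1},{"tx": -0.257,"ty": -0.253,"tz": 0,"spin": 75.2,"claw": 1},{"tx": -0.257,"ty": -0.253,"tz": 0,"spin": 75.2,"claw": 1},{"tx": -0.257,"ty": -0.253,"tz": 0,"spin": 75.2,"claw": 1}]' --force 25

```text
time: 0.77
position: [0.3363, 0.3398, 0.4045]
tool_rot: [-1.855, -2.535, 0.0]
ft_force: [1.2, 0.7, 0.6]
grip_width: 1.005
```

Request:
step_arm --increments '[{"tx": -0.0264,"ty": 0.0062,"tz": 0.04,"spin": 17.9,"claw": 1},{"tx": -0.0264,"ty": 0.0062,"tz": 0.08,"spin": 17.9,"claw": 1},{"tx": -0.0264,"ty": 0.0062,"tz": 0.1,"spin": 17.9,"claw": 1},{"tx": -0.0264,"ty": 0.0062,"tz": 0.1,"spin": 17.9,"claw": 1},{"tx": -0.0264,"ty": 0.0062,"tz": 0.1,"spin": 17.9,"claw": 1},{"tx": -0.0264,"ty": 0.0062,"tz": 0.1,"spin": 17.9,"claw": 1}]'

```text
time: 1.27
position: [0.3501, 0.3195, 0.3063]
tool_rot: [-2.218, -2.225, -0.003]
ft_force: [0.4, -0.6, 0.9]
grip_width: 1.0
```

```bash
python3 - <<'E'
from h import *
s=get_state(); print(s["position"],s["tool_rot"],np.round(s["joint_positions"],3))
p=imaging.camera_params("wrist"); im=imaging.get_image("wrist")
for P in [(.35,.3185,.056),(.35,.3185,0),(.3945,.255,.068)]:
    q=proj("wrist",P,p)[0]; print(q); cv2.drawMarker(im,tuple(int(round(v)) for v in q),(0,0,255),0,10,1)
cv2.imwrite("pics/w1.png",im)
E
```

```text
[0.35014273 0.3195238  0.30631031] [-2.21786445 -2.22488297 -0.00348888] [-1.008  0.018  0.215  2.006 -0.004  1.116 -0.788]
[319.70029663 245.53624835]
[319.80848151 227.68957958]
[381.85705114 336.0751037 ]
```

View pics/w1.png

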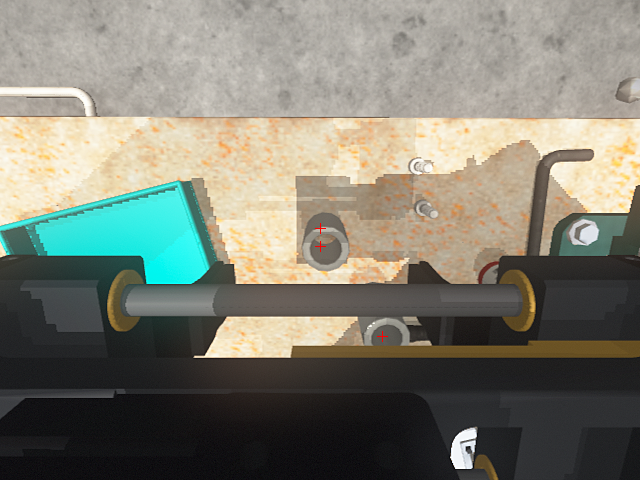

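The sleeve ring is at (325.5,248) against a predicted (319.7,245.5), so A is at about (0.354, 0.317). I'll lower onto it with the TCP 5 mm further to +y, to clear the handle later.

Request:
step_arm --increments '[{"tx": 0.0025,"ty": 0.004,"tz": 0.03,"spin": 0,"claw": 1},{"tx": 0.0025,"ty": 0.004,"tz": 0.06,"spin": 0,"claw": 1},{"tx": 0.0025,"ty": 0.004,"tz": 0.088,"spin": 0,"claw": 1},{"tx": 0.0025,"ty": 0.004,"tz": 0.088,"spin": 0,"claw": 1}]'

```text
time: 1.65
position: [0.3525, 0.3205, 0.2139]
tool_rot: [2.218, 2.224, -0.009]
ft_force: [-1.3, -0.5, 0.0]
grip_width: 1.004
```

Request:
step_arm --increments '[{"tx": 0,"ty": 0,"tz": 0,"spin": 0,"claw": 0.33},{"tx": 0,"ty": 0,"tz": 0,"spin": 0,"claw": 0.33},{"tx": 0,"ty": 0,"tz": 0,"spin": 0,"claw": 0.33},{"tx": 0,"ty": 0,"tz": 0,"spin": 0,"claw": 0.33},{"tx": 0,"ty": 0,"tz": 0,"spin": 0,"claw": 0.33},{"tx": 0,"ty": 0,"tz": 0,"spin": 0,"claw": 0.33}]'

```text
time: 2.15
position: [0.3541, 0.3214, 0.2177]
tool_rot: [-2.221, -2.222, -0.003]
ft_force: [-0.1, 0.4, 0.6]
grip_width: 0.629
```

Position is good (z 0.2177). Closing.

Request:
step_arm --increments '[{"tx": 0,"ty": 0,"tz": 0,"spin": 0,"claw": 0.2},{"tx": 0,"ty": 0,"tz": 0,"spin": 0,"claw": 0.2},{"tx": 0,"ty": 0,"tz": 0,"spin": 0,"claw": 0.2},{"tx": 0,"ty": 0,"tz": 0,"spin": 0,"claw": 0.2},{"tx": 0,"ty": 0,"tz": 0,"spin": 0,"claw": 0.2},{"tx": 0,"ty": 0,"tz": 0,"spin": 0,"claw": 0.2},{"tx": 0,"ty": 0,"tz": 0,"spin": 0,"claw": 0.2}]'

```text
time: 2.73
position: [0.3538, 0.3212, 0.2168]
tool_rot: [-2.221, -2.222, 0.0]
ft_force: [-0.8, -0.2, 0.8]
grip_width: 0.38
```

Request:
step_arm --increments '[{"tx": 0,"ty": 0,"tz": -0.04,"spin": 0,"claw": 0.2},{"tx": 0,"ty": 0,"tz": -0.08,"spin": 0,"claw": 0.2},{"tx": 0,"ty": 0,"tz": -0.12,"spin": 0,"claw": 0.2},{"tx": 0,"ty": 0,"tz": -0.12,"spin": 0,"claw": 0.2}]'

```text
time: 3.07
position: [0.3559, 0.3228, 0.3445]
tool_rot: [-2.22, -2.221, -0.021]
ft_force: [1.0, 1.3, -0.8]
grip_width: 0.378
```

Request:
step_arm --increments '[{"tx": -0.04,"ty": 0.012,"tz": 0,"spin": 0,"claw": 0.2},{"tx": -0.08,"ty": 0.024,"tz": 0,"spin": 0,"claw": 0.2},{"tx": -0.12,"ty": 0.036,"tz": 0,"spin": 0,"claw": 0.2},{"tx": -0.16,"ty": 0.048,"tz": 0,"spin": 0,"claw": 0.2},{"tx": -0.2,"ty": 0.054,"tz": 0,"spin": 0,"claw": 0.2},{"tx": -0.24,"ty": 0.054,"tz": 0,"spin": 0,"claw": 0.2},{"tx": -0.28,"ty": 0.054,"tz": 0,"spin": 0,"claw": 0.2},{"tx": -0.31,"ty": 0.054,"tz": 0,"spin": 0,"claw": 0.2}]'

```text
time: 3.73
position: [0.4075, 0.0077, 0.3362]
tool_rot: [-2.224, -2.219, 0.001]
ft_force: [0.2, -0.2, -2.0]
grip_width: 0.379
```

Request:
step_arm --increments '[{"tx": -0.03,"ty": 0,"tz": 0,"spin": 0,"claw": 0.2},{"tx": -0.048,"ty": 0,"tz": 0,"spin": 0,"claw": 0.2},{"tx": -0.048,"ty": 0,"tz": 0,"spin": 0,"claw": 0.2},{"tx": -0.048,"ty": 0,"tz": 0,"spin": 0,"claw": 0.2},{"tx": -0.048,"ty": 0,"tz": 0,"spin": 0,"claw": 0.2}]'

```text
time: 4.15
position: [0.4079, -0.0361, 0.3364]
tool_rot: [-2.22, -2.222, -0.0]
ft_force: [0.1, 0.3, -1.8]
grip_width: 0.378
```

Request:
step_arm --increments '[{"tx": 0,"ty": 0,"tz": 0.025,"spin": 0,"claw": 0.2},{"tx": 0,"ty": 0,"tz": 0.05,"spin": 0,"claw": 0.2},{"tx": 0,"ty": 0,"tz": 0.058,"spin": 0,"claw": 0.2},{"tx": 0,"ty": 0,"tz": 0.058,"spin": 0,"claw": 0.2}]'

```text
time: 4.48
position: [0.4069, -0.0358, 0.2768]
tool_rot: [-2.217, -2.222, 0.007]
ft_force: [-0.1, -0.9, -1.0]
grip_width: 0.377
```

```bash
python3 - <<'E'
from h import *
s=get_state(); print(s["position"],s["tool_rot"],np.round(s["joint_positions"],3))
a=imaging.get_image("scene");b=imaging.get_image("side")
cv2.imwrite("pics/s2.png",a);cv2.imwrite("pics/d2.png",b)
out=np.hstack([cv2.resize(a[200:290,300:400],(400,360),interpolation=2),cv2.resize(b[205:295,245:345],(400,360),interpolation=2)])
cv2.imwrite("pics/c2.png",out)
E
```

```text
[ 0.406921   -0.03576447  0.27676656] [-2.21683847 -2.22248112  0.00704517] [-0.677 -0.138  0.667  2.187  0.099  1.07  -0.06 ]
```

View pics/c2.png

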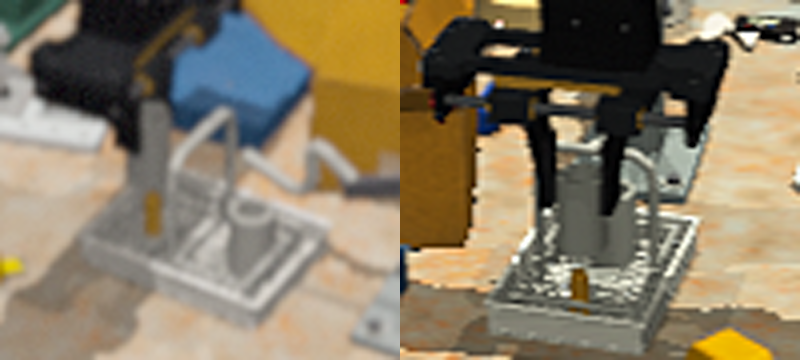

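```bash
python3 - <<'E'
from h import *
for n in("scene","side"):
  for P in [(.4075,-.0405,.060),(.4075,-.0405,.042),(.4075,-.0405,.010),(.4175,-.0405,.042),(.4075,-.0305,.042)]: print(n,P,proj(n,P))
a=cv2.imread("pics/s2.png");b=cv2.imread("pics/d2.png")
# pin: orange pixel centroids per row; sleeve edges
for nm,im,r in(("scene",a,(246,262,330,350)),("side",b,(268,284,280,300))):
  y0,y1,x0,x1=r; c=im[y0:y1,x0:x1].astype(int); m=(c[...,2]-c[...,0])>50
  for i in range(y1-y0):
    x=np.where(m[i])[0]
    if len(x): print(nm,y0+i,x.min()+x0,x.max()+x0,round(x.mean()+x0,2))
print(b[255,278:302].sum(1), b[260,278:302].sum(1)); print(a[236,328:350].sum(1))
E
```

```text
scene (0.4075, -0.0405, 0.06) [[336.73901878 243.17579841]]
scene (0.4075, -0.0405, 0.042) [[336.75236621 248.00289211]]
scene (0.4075, -0.0405, 0.01) [[336.77561113 256.40940599]]
scene (0.4175, -0.0405, 0.042) [[338.42252796 246.24687009]]
scene (0.4075, -0.0305, 0.042) [[333.86030165 246.99090923]]
side (0.4075, -0.0405, 0.06) [[289.38281733 266.76551149]]
side (0.4075, -0.0405, 0.042) [[289.49276625 272.50686254]]
side (0.4075, -0.0405, 0.01) [[289.6850787  282.54910064]]
side (0.4175, -0.0405, 0.042) [[285.93662685 272.10053777]]
side (0.4075, -0.0305, 0.042) [[288.56198789 274.33901181]]
scene 248 337 338 337.5
scene 249 336 339 337.5
scene 250 336 339 337.5
scene 251 336 339 337.5
scene 252 336 339 337.5
scene 253 336 339 337.5
scene 254 336 339 337.5
scene 255 336 339 337.5
scene 256 336 339 337.5
scene 257 336 339 337.5
scene 258 337 339 338.0
side 272 289 290 289.5
side 273 288 291 289.5
side 274 288 291 289.5
side 275 288 291 289.5
side 276 288 291 289.5
side 277 288 291 289.5
side 278 288 291 289.5
side 279 288 291 289.5
side 280 291 291 291.0
side 282 287 291 289.0
side 283 291 291 291.0
[448 129   0  21  17 106 198 226 253 271 275 278 267 260 253 258 192  86
  27  17   0 137 280 314] [419 224 230 320 373 328 245 225 255 274 280 276 275 274 269 247 237 210
 218 264 289 294 301 302]
[378 248 178  96  55  56 111 221 299 332 333 324 316 319 349 409 465 513
 542 529 479 422]
```

The pin is at about (0.4075,-0.043) and the sleeve axis at about y=-0.0405, so I shift 2.5 mm and lower.

Request:
step_arm --increments '[{"tx": -0.0025,"ty": 0.0003,"tz": 0,"spin": 0,"claw": 0.2},{"tx": -0.0025,"ty": 0.0003,"tz": 0,"spin": 0,"claw": 0.2},{"tx": -0.0025,"ty": 0.0003,"tz": 0.01,"spin": 0,"claw": 0.2},{"tx": -0.0025,"ty": 0.0003,"tz": 0.02,"spin": 0,"claw": 0.2},{"tx": -0.0025,"ty": 0.0003,"tz": 0.03,"spin": 0,"claw": 0.2},{"tx": -0.0025,"ty": 0.0003,"tz": 0.035,"spin": 0,"claw": 0.2},{"tx": -0.0025,"ty": 0.0003,"tz": 0.035,"spin": 0,"claw": 0.2}]'

```text
time: 5.17
position: [0.4078, -0.0393, 0.2427]
tool_rot: [-2.22, -2.221, 0.003]
ft_force: [-0.6, -0.7, -2.7]
grip_width: 0.377
```

Request:
step_arm --increments '[{"tx": 0,"ty": 0,"tz": 0.005,"spin": 0,"claw": 0.2},{"tx": 0,"ty": 0,"tz": 0.01,"spin": 0,"claw": 0.2},{"tx": 0,"ty": 0,"tz": 0.015,"spin": 0,"claw": 0.2},{"tx": 0,"ty": 0,"tz": 0.018,"spin": 0,"claw": 0.2},{"tx": 0,"ty": 0,"tz": 0.018,"spin": 0,"claw": 0.2}]'

```text
time: 5.58
position: [0.4083, -0.0393, 0.2252]
tool_rot: [-2.221, -2.222, 0.001]
ft_force: [-0.7, -0.9, -1.1]
grip_width: 0.381
```

Request:
step_arm --increments '[{"tx": 0,"ty": 0,"tz": 0.002,"spin": 0,"claw": 0.2},{"tx": 0,"ty": 0,"tz": 0.002,"spin": 0,"claw": 0.2},{"tx": 0,"ty": 0,"tz": 0.002,"spin": 0,"claw": 0.6},{"tx": 0,"ty": 0,"tz": 0.002,"spin": 0,"claw": 0.6},{"tx": 0,"ty": 0,"tz": 0.002,"spin": 0,"claw": 0.6},{"tx": 0,"ty": 0,"tz": 0.002,"spin": 0,"claw": 0.6},{"tx": 0,"ty": 0,"tz": 0.002,"spin": 0,"claw": 0.6},{"tx": 0,"ty": 0,"tz": 0.002,"spin": 0,"claw": 0.6}]'

```text
time: 6.25
position: [0.4085, -0.0393, 0.2239]
tool_rot: [2.221, 2.222, 0.001]
ft_force: [-0.1, -0.0, 0.5]
grip_width: 0.597
```

Request:
step_arm --increments '[{"tx": 0.005,"ty": 0,"tz": -0.025,"spin": 0,"claw": 0.6},{"tx": 0.01,"ty": 0,"tz": -0.06,"spin": 0,"claw": 0.6},{"tx": 0.03,"ty": 0,"tz": -0.09,"spin": 0,"claw": 0.6},{"tx": 0.063,"ty": 0,"tz": -0.1,"spin": 0,"claw": 0.6},{"tx": 0.095,"ty": 0,"tz": -0.1,"spin": 0,"claw": 0.6},{"tx": 0.095,"ty": 0,"tz": -0.1,"spin": 0,"claw": 0.6}]'

```text
time: 6.75
position: [0.4083, 0.0612, 0.325]
tool_rot: [-2.212, -2.23, -0.007]
ft_force: [-0.6, -0.1, -0.1]
grip_width: 0.6
```

```bash
python3 - <<'E'
from h import *
s=get_state(); print(s["position"],s["tool_rot"],np.round(s["joint_positions"],3))
a=imaging.get_image("scene");b=imaging.get_image("side");w=imaging.get_image("wrist")
cv2.imwrite("pics/s3.png",a);cv2.imwrite("pics/d3.png",b)
out=np.zeros((600,800,3),np.uint8)
out[:360,:680]=cv2.resize(a[220:310,305:475],(680,360),interpolation=2)
out[360:,:320]=cv2.resize(b[230:290,255:335],(320,240),interpolation=2); out[360:,330:650]=cv2.resize(w,(320,240))
cv2.imwrite("pics/c3.png",out)
E
```

```text
[0.40826954 0.0612186  0.32503558] [-2.21219997 -2.23022151 -0.00667216] [-0.772 -0.175  0.516  2.121  0.091  1.172 -0.29 ]
```

View pics/c3.png

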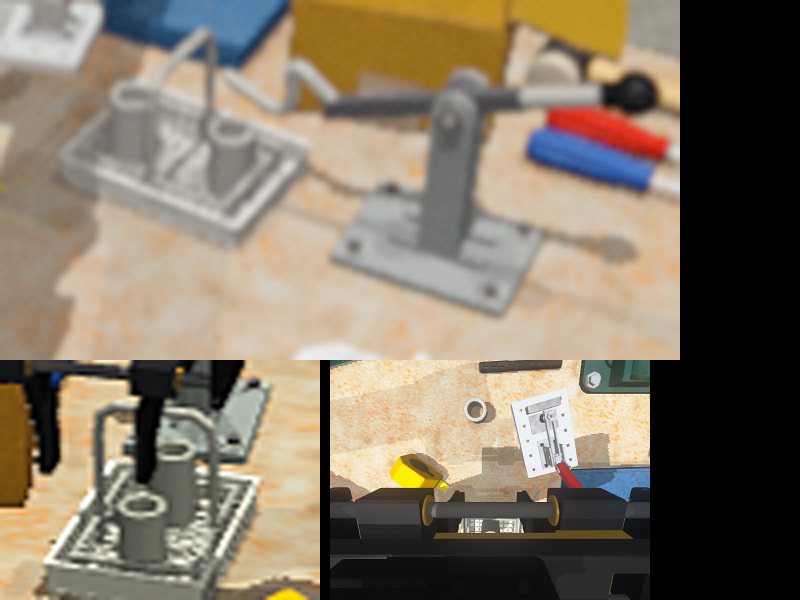

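The scene crop shows the sleeve seated on the free pin, level with the other one. I'll fit the stand and pan poses from the corners seen here.

```bash
python3 - <<'E'
from h import *
from scipy.optimize import least_squares
p=imaging.camera_params("scene"); S=lambda q:np.array([305+q[0]/4,220+q[1]/4])
def fit(loc,pix,x0):
    loc=np.array(loc);pix=np.array([S(q) for q in pix])
    def f(x):
        c,s=np.cos(x[2]),np.sin(x[2]); P=loc.copy(); P[:,0]=x[0]+c*loc[:,0]-s*loc[:,1]; P[:,1]=x[1]+s*loc[:,0]+c*loc[:,1]
        return (proj("scene",P,p)-pix).ravel()
    r=least_squares(f,x0); print(np.round(r.x,4),np.degrees(r.x[2]),np.round(r.fun,1))
b=.010
# stand: x->+y world. left in picture = (+67,+48)-> x world smaller
fit([(.067,.048,b),(-.06,.048,b),(-.06,-.048,b),(.067,-.048,b),(-.110,0,.184)],[(332,255),(503,300),(543,230),(392,185),(630,93)],[.422,-.288,1.57])
fit([(.075,.055,.024),(-.075,.055,.024),(-.075,-.055,.024),(.075,-.055,.024)],[(62,152),(238,230),(308,150),(122,88)],[.408,-.09,1.57])
E
```

```text
[ 0.4242 -0.2906  1.5895] 91.07228658528152 [-0.5 -0.9 -0.3  2.9  1.5  0.1 -2.1 -2.3  1.3 -0.6]
[ 0.4046 -0.0888  1.5685] 89.8679874833415 [-1.4  2.4 -0.2 -0.3 -0.6 -1.3  2.3 -0.8]
```

```bash
python3 - <<'E'
from h import *
print(ray("side",(317,290),0),ray("side",(328,285),.03),ray("side",(317,288),.0)); b=cv2.imread("pics/d3.png"); c=b.astype(int)
m=(c[...,2]>180)&(c[...,1]>140)&(c[...,0]<70); ys,xs=np.where(m); k=(xs>300)&(xs<380)&(ys>260)&(ys<320); print(xs[k].min(),xs[k].max(),ys[k].min(),ys[k].max())
a=cv2.imread("pics/s3.png").astype(int); m=(a[...,2]>180)&(a[...,1]>140)&(a[...,0]<70);ys,xs=np.where(m);k=(xs>265)&(xs<310)&(ys>240)&(ys<285); print(xs[k].min(),xs[k].max(),ys[k].min(),ys[k].max())
for q in [(280,275),(288,252),(304,268)]: print(ray("scene",q,.0))
E
```

```text
[ 0.32948069 -0.03495244  0.        ] [ 0.29652028 -0.01917089  0.03      ] [ 0.33157373 -0.0449261   0.        ]
312 339 287 303
275 302 252 267
[2.60148940e-01 6.56949649e-02 1.11022302e-16]
[ 3.62003784e-01  1.07845500e-01 -1.11022302e-16]
[0.32191843 0.02242586 0.        ]
```

Request:
step_arm --increments '[{"tx": -0.02,"ty": 0,"tz": 0.03,"spin": 0,"claw": 0.6},{"tx": -0.046,"ty": 0,"tz": 0.06,"spin": 0,"claw": 0.6},{"tx": -0.046,"ty": 0,"tz": 0.09,"spin": 0,"claw": 0.6},{"tx": -0.046,"ty": 0,"tz": 0.09,"spin": 0,"claw": 0.6}]'

```text
time: 7.23
position: [0.4053, 0.007, 0.2292]
tool_rot: [-2.223, -2.213, 0.014]
ft_force: [-1.8, 0.3, 1.1]
grip_width: 0.596
```

Request:
step_arm --increments '[{"tx": 0.012,"ty": 0,"tz": 0,"spin": 0,"claw": 0.6},{"tx": 0.012,"ty": 0,"tz": 0.012,"spin": 0,"claw": 0.6},{"tx": 0.012,"ty": 0,"tz": 0.024,"spin": 0,"claw": 0.6},{"tx": 0.012,"ty": 0,"tz": 0.034,"spin": 0,"claw": 0.6},{"tx": 0.012,"ty": 0,"tz": 0.042,"spin": 0,"claw": 0.6},{"tx": 0.012,"ty": 0,"tz": 0.042,"spin": 0,"claw": 0.6}]'

```text
time: 7.73
position: [0.408, 0.0216, 0.1914]
tool_rot: [-2.221, -2.221, 0.003]
ft_force: [-0.3, -0.3, -0.3]
grip_width: 0.604
```

```bash
python3 - <<'E'
from h import *
s=get_state(); print(s["position"],s["tool_rot"],np.round(s["joint_positions"],3),s["ft_force"])
E
```

```text
[0.40800581 0.02156794 0.19135029] [-2.22055294 -2.22117822  0.00266014] [-0.734  0.038  0.631  2.263 -0.029  0.85  -0.084] [-0.3433871  -0.2586126  -0.30814577]
```

Request:
step_arm --increments '[{"tx": -0.01,"ty": -0.001,"tz": 0,"spin": 0,"claw": 0.6},{"tx": -0.018,"ty": -0.001,"tz": 0,"spin": 0,"claw": 0.6},{"tx": -0.022,"ty": -0.001,"tz": 0,"spin": 0,"claw": 0.6},{"tx": -0.026,"ty": -0.001,"tz": 0,"spin": 0,"claw": 0.6},{"tx": -0.03,"ty": -0.001,"tz": 0,"spin": 0,"claw": 0.6}]'

```text
time: 8.15
position: [0.4073, -0.0075, 0.1924]
tool_rot: [-2.22, -2.218, -0.004]
ft_force: [-1.8, 7.7, 3.7]
grip_width: 0.601
```

Request:
step_arm --increments '[{"tx": -0.004,"ty": 0.001,"tz": 0,"spin": 0,"claw": 0.6},{"tx": -0.008,"ty": 0.002,"tz": 0,"spin": 0,"claw": 0.6},{"tx": -0.012,"ty": 0.003,"tz": 0,"spin": 0,"claw": 0.6},{"tx": -0.016,"ty": 0.004,"tz": 0,"spin": 0,"claw": 0.6},{"tx": -0.02,"ty": 0.006,"tz": 0,"spin": 0,"claw": 0.6},{"tx": -0.024,"ty": 0.007,"tz": 0,"spin": 0,"claw": 0.6},{"tx": -0.028,"ty": 0.008,"tz": 0,"spin": 0,"claw": 0.6},{"tx": -0.032,"ty": 0.009,"tz": 0,"spin": 0,"claw": 0.6}]'

```text
time: 8.82
position: [0.4163, -0.0392, 0.1923]
tool_rot: [-2.219, -2.22, -0.003]
ft_force: [-1.9, 7.3, 2.8]
grip_width: 0.6
```

```bash
python3 - <<'E'
from h import *
print(get_state()["position"])
a=imaging.get_image("scene");b=imaging.get_image("side")
cv2.imwrite("pics/s4.png",a);cv2.imwrite("pics/d4.png",b)
out=np.zeros((600,800,3),np.uint8)
out[:360,:680]=cv2.resize(a[220:310,305:475],(680,360),interpolation=2)
out[360:,:320]=cv2.resize(b[230:290,255:335],(320,240),interpolation=2)
cv2.imwrite("pics/c4.png",out)
E
```

```text
[ 0.41625046 -0.03921006  0.19231023]
```

View pics/c4.png

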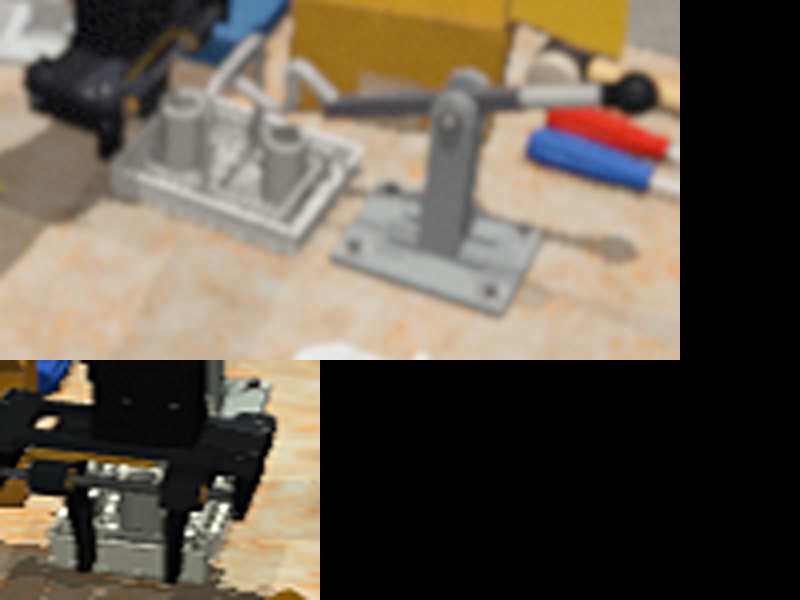

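The pan moved with the fingers, by about -36 mm in y and +10 mm in x. I'll push the rest.

Request:
step_arm --increments '[{"tx": -0.003,"ty": 0.001,"tz": 0,"spin": 0,"claw": 0.6},{"tx": -0.006,"ty": 0.002,"tz": 0,"spin": 0,"claw": 0.6},{"tx": -0.009,"ty": 0.003,"tz": 0,"spin": 0,"claw": 0.6},{"tx": -0.012,"ty": 0.004,"tz": 0,"spin": 0,"claw": 0.6},{"tx": -0.015,"ty": 0.005,"tz": 0,"spin": 0,"claw": 0.6},{"tx": -0.018,"ty": 0.006,"tz": 0,"spin": 0,"claw": 0.6}]'

```text
time: 9.42
position: [0.4222, -0.0569, 0.1922]
tool_rot: [-2.218, -2.22, -0.003]
ft_force: [-2.8, 8.0, 5.2]
grip_width: 0.597
```

Request:
step_arm --increments '[{"tx": -0.002,"ty": 0,"tz": 0,"spin": 0,"claw": 0.6},{"tx": -0.004,"ty": 0,"tz": 0,"spin": 0,"claw": 0.6},{"tx": -0.005,"ty": 0,"tz": 0,"spin": 0,"claw": 0.6}]'

```text
time: 9.67
position: [0.4224, -0.0598, 0.1923]
tool_rot: [-2.216, -2.219, -0.007]
ft_force: [-1.7, 17.6, 4.5]
grip_width: 0.605
```

Force rose to 17.6 N, which means contact with the base. Backing off and rising to look.

Request:
step_arm --increments '[{"tx": 0.015,"ty": 0,"tz": 0,"spin": 0,"claw": 0.6},{"tx": 0.04,"ty": 0,"tz": -0.01,"spin": 0,"claw": 0.6},{"tx": 0.07,"ty": 0,"tz": -0.035,"spin": 0,"claw": 0.6},{"tx": 0.09,"ty": 0,"tz": -0.065,"spin": 0,"claw": 0.6},{"tx": 0.1,"ty": 0,"tz": -0.1,"spin": 0,"claw": 0.3},{"tx": 0.1,"ty": 0,"tz": -0.14,"spin": 0,"claw": 0.0},{"tx": 0.1,"ty": 0,"tz": -0.18,"spin": 0,"claw": 0.0},{"tx": 0.1,"ty": 0,"tz": -0.2,"spin": 0,"claw": 0.0}]'

```text
time: 10.33
position: [0.4233, 0.0359, 0.3969]
tool_rot: [2.219, 2.219, 0.011]
ft_force: [1.7, 0.5, 0.1]
grip_width: 0.384
```

```bash
python3 - <<'E'
from h import *
print(get_state()["position"])
a=imaging.get_image("scene");b=imaging.get_image("side")
cv2.imwrite("pics/s5.png",a);cv2.imwrite("pics/d5.png",b)
out=np.zeros((600,800,3),np.uint8)
out[:360,:680]=cv2.resize(a[220:310,305:475],(680,360),interpolation=2)
out[360:,:320]=cv2.resize(b[225:285,260:340],(320,240),interpolation=2)
cv2.imwrite("pics/c5.png",out)
E
```

```text
[0.42325251 0.03587913 0.39688168]
```

View pics/c5.png

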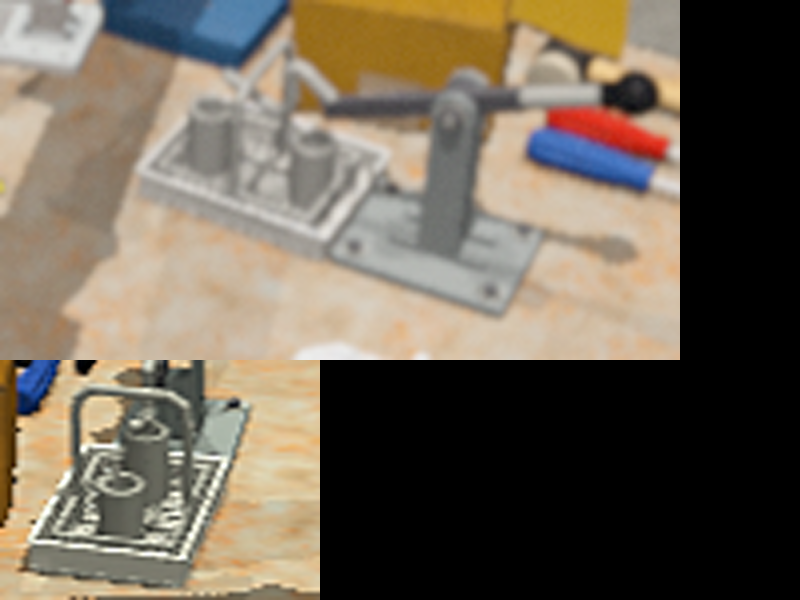

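The pan touches the base at crop (330,250) and the bail is over the hook. Checking the lateral position numerically.

```bash
python3 - <<'E'
from h import *
S=lambda q:(305+q[0]/4,220+q[1]/4); D=lambda q:(260+q[0]/4,225+(q[1]-360)/4)
for q in [(138,168),(325,238),(388,153)]: print("rim",np.round(ray("scene",S(q),.024),4))
for q in [(30,541),(186,556),(230,457)]: print("rim side",np.round(ray("side",D(q),.024),4))
print("bail side",ray("side",D((80,393)),.1125),ray("side",D((183,401)),.1125))
print("sleeve top",ray("scene",S((213,105)),.0615),ray("scene",S((314,142)),.0615),ray("side",D((122,483)),.0615),ray("side",D((149,428)),.0615))
import numpy as np
o=np.array([.4242,-.2906]);t=np.radians(91.07)
for d,z in((-.110,.184),(-.117,.11),(.126,.079)): print("knob/hook",o+d*np.array([np.cos(t),np.sin(t)]),proj("scene",[*(o+d*np.array([np.cos(t),np.sin(t)])),z]))
E
```

```text
rim [ 0.3734 -0.0695  0.024 ]
rim [ 0.3713 -0.2215  0.024 ]
rim [ 0.4808 -0.2208  0.024 ]
rim side [ 0.4789 -0.0687  0.024 ]
rim side [ 0.3674 -0.0724  0.024 ]
rim side [ 0.3676 -0.2231  0.024 ]
bail side [ 0.45741236 -0.13061292  0.1125    ] [ 0.38353331 -0.1342854   0.1125    ]
sleeve top [ 0.42416796 -0.1036646   0.0615    ] [ 0.42148723 -0.18661048  0.0615    ] [ 0.41939397 -0.09879251  0.0615    ] [ 0.42114518 -0.18530616  0.0615    ]
knob/hook [ 0.42625413 -0.40058082] [[463.74880614 242.61328843]]
knob/hook [ 0.42638485 -0.4075796 ] [[462.00204147 266.08732981]]
knob/hook [ 0.42184708 -0.16462197] [[376.91156624 248.23021319]]
```

The pan centre is at about (0.4245,-0.147) and the carrier at (0.4215,-0.1435). The hook is at x≈0.422, so everything is aligned. Next is the knob, with the fingers closed.

Request:
step_arm --increments '[{"tx": -0.02,"ty": 0,"tz": -0.03,"spin": 0,"claw": 0.0},{"tx": -0.06,"ty": 0.001,"tz": -0.04,"spin": 0,"claw": 0.0},{"tx": -0.1,"ty": 0.002,"tz": -0.04,"spin": 0,"claw": 0.0},{"tx": -0.14,"ty": 0.003,"tz": -0.04,"spin": 0,"claw": 0.0},{"tx": -0.18,"ty": 0.003,"tz": -0.04,"spin": 0,"claw": 0.0},{"tx": -0.22,"ty": 0.003,"tz": -0.04,"spin": 0,"claw": 0.0},{"tx": -0.26,"ty": 0.003,"tz": -0.04,"spin": 0,"claw": 0.0},{"tx": -0.3,"ty": 0.003,"tz": -0.04,"spin": 0,"claw": 0.0}]'

```text
time: 11.1
position: [0.424, -0.266, 0.4311]
tool_rot: [2.222, 2.221, 0.001]
ft_force: [1.9, -0.2, -1.5]
grip_width: 0.005
```

Request:
step_arm --increments '[{"tx": -0.04,"ty": 0,"tz": 0,"spin": 0,"claw": 0.0},{"tx": -0.08,"ty": 0,"tz": 0,"spin": 0,"claw": 0.0},{"tx": -0.12,"ty": 0,"tz": 0,"spin": 0,"claw": 0.0},{"tx": -0.14,"ty": 0,"tz": 0,"spin": 0,"claw": 0.0},{"tx": -0.14,"ty": 0,"tz": 0,"spin": 0,"claw": 0.0},{"tx": -0.14,"ty": 0,"tz": 0,"spin": 0,"claw": 0.0}]'

```text
time: 11.6
position: [0.424, -0.4049, 0.4304]
tool_rot: [-2.225, -2.215, 0.005]
ft_force: [0.4, 0.8, -0.8]
grip_width: 0.008
```

```bash
python3 - <<'E'
from h import *
print(get_state()["position"],get_state()["grip_width"])
a=imaging.get_image("scene");b=imaging.get_image("side")
cv2.imwrite("pics/s6.png",a);cv2.imwrite("pics/d6.png",b)
out=np.hstack([cv2.resize(a[170:310,335:515],(450,350),interpolation=2),cv2.resize(b[170:290,230:350],(350,350),interpolation=2)])
cv2.imwrite("pics/c6.png",out)
E
```

```text
[ 0.42403618 -0.40489007  0.43044949] 0.007798426281994052
```

View pics/c6.png

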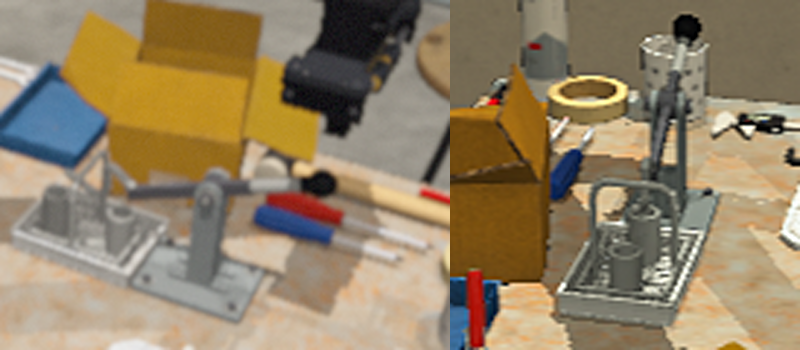

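Both views show the knob, at scene (462.2,243.6) and side (311.3,178.9). I'll triangulate it.

```bash
python3 - <<'E'
from h import *
Ps=[];uv=[(462.2,243.6),(311.3,178.9)]
for n in("scene","side"):
    p=imaging.camera_params(n); Ps.append(np.array(p["intrinsics"])@np.array(p["camera_from_world"])[:3])
X=cv2.triangulatePoints(Ps[0],Ps[1],np.array(uv[0]),np.array(uv[1])); X=(X[:3]/X[3]).ravel(); print(X, proj("scene",X),proj("side",X))
print(proj("scene",[.424,-.405,.248]),proj("side",[.424,-.405,.248]))
E
```

```text
[ 0.42525698 -0.39772434  0.1815837 ] [[462.37413126 243.24614926]] [[311.45167698 179.126643  ]]
[[469.26914411 222.6211276 ]] [[312.39651419 158.49881164]]
```

Request:
step_arm --increments '[{"tx": 0.003,"ty": 0.0015,"tz": 0.015,"spin": 0,"claw": 0},{"tx": 0.003,"ty": 0.0015,"tz": 0.03,"spin": 0,"claw": 0},{"tx": 0.003,"ty": 0.0015,"tz": 0.04,"spin": 0,"claw": 0},{"tx": 0.003,"ty": 0.0015,"tz": 0.045,"spin": 0,"claw": 0},{"tx": 0.002,"ty": 0.0015,"tz": 0.05,"spin": 0,"claw": 0},{"tx": 0.001,"ty": 0.0015,"tz": 0.055,"spin": 0,"claw": 0},{"tx": 0.0,"ty": 0.0015,"tz": 0.06,"spin": 0,"claw": 0}]'

```text
time: 12.28
position: [0.4274, -0.4037, 0.373]
tool_rot: [2.218, 2.221, 0.001]
ft_force: [-1.0, -0.0, 8.0]
grip_width: 0.006
```

Request:
step_arm --increments '[{"tx": -0.001,"ty": 0,"tz": 0.005,"spin": 0,"claw": 0},{"tx": -0.002,"ty": 0,"tz": 0.01,"spin": 0,"claw": 0},{"tx": -0.003,"ty": 0,"tz": 0.015,"spin": 0,"claw": 0},{"tx": -0.004,"ty": 0,"tz": 0.02,"spin": 0,"claw": 0},{"tx": -0.005,"ty": 0,"tz": 0.025,"spin": 0,"claw": 0},{"tx": -0.006,"ty": 0,"tz": 0.03,"spin": 0,"claw": 0},{"tx": -0.006,"ty": 0,"tz": 0.035,"spin": 0,"claw": 0},{"tx": -0.006,"ty": 0,"tz": 0.04,"spin": 0,"claw": 0}]'

```text
time: 12.95
position: [0.4272, -0.4134, 0.3362]
tool_rot: [2.214, 2.212, -0.005]
ft_force: [-0.7, -6.5, 14.8]
grip_width: 0.005
```

Request:
step_arm --increments '[{"tx": 0,"ty": 0,"tz": 0.004,"spin": 0,"claw": 0},{"tx": 0,"ty": 0,"tz": 0.008,"spin": 0,"claw": 0},{"tx": 0.0005,"ty": 0,"tz": 0.012,"spin": 0,"claw": 0},{"tx": 0.001,"ty": 0,"tz": 0.016,"spin": 0,"claw": 0},{"tx": 0.001,"ty": 0,"tz": 0.019,"spin": 0,"claw": 0}]'

```text
time: 13.37
position: [0.427, -0.4139, 0.3178]
tool_rot: [2.213, 2.208, -0.008]
ft_force: [-0.7, -9.8, 13.8]
grip_width: 0.008
```

Request:
step_arm --increments '[{"tx": -0.001,"ty": 0,"tz": 0.003,"spin": 0,"claw": 0},{"tx": -0.001,"ty": 0,"tz": 0.006,"spin": 0,"claw": 0},{"tx": -0.001,"ty": 0,"tz": 0.008,"spin": 0,"claw": 0},{"tx": -0.001,"ty": 0,"tz": 0.01,"spin": 0,"claw": 0}]'

```text
time: 13.7
position: [0.4272, -0.4141, 0.3073]
tool_rot: [2.214, 2.21, -0.006]
ft_force: [-2.0, -5.8, 21.1]
grip_width: 0.004
```

Request:
step_arm --increments '[{"tx": 0,"ty": 0,"tz": 0.001,"spin": 0,"claw": 0},{"tx": 0,"ty": 0,"tz": 0.002,"spin": 0,"claw": 0},{"tx": 0,"ty": 0,"tz": 0.002,"spin": 0,"claw": 0},{"tx": 0,"ty": 0,"tz": 0.002,"spin": 0,"claw": 0}]'

```text
time: 14.03
position: [0.4271, -0.4144, 0.3071]
tool_rot: [2.214, 2.21, -0.005]
ft_force: [-2.9, -4.6, 24.4]
grip_width: 0.008
```

At the stop: z is unchanged while the force rises. I'll lift off and check.

Request:
step_arm --increments '[{"tx": 0,"ty": 0,"tz": -0.003,"spin": 0,"claw": 0},{"tx": 0,"ty": 0,"tz": -0.008,"spin": 0,"claw": 0},{"tx": 0,"ty": 0,"tz": -0.02,"spin": 0,"claw": 0},{"tx": 0,"ty": 0,"tz": -0.05,"spin": 0,"claw": 0},{"tx": 0,"ty": 0,"tz": -0.09,"spin": 0,"claw": 0},{"tx": 0,"ty": 0,"tz": -0.12,"spin": 0,"claw": 0},{"tx": 0,"ty": 0,"tz": -0.12,"spin": 0,"claw": 0},{"tx": 0,"ty": 0,"tz": -0.12,"spin": 0,"claw": 0}]'

```text
time: 14.7
position: [0.4273, -0.4095, 0.4226]
tool_rot: [2.218, 2.221, 0.002]
ft_force: [-0.8, 0.9, -1.4]
grip_width: 0.007
```

```bash
python3 - <<'E'
from h import *
print(get_state()["position"],get_state()["ft_force"])
a=imaging.get_image("scene");b=imaging.get_image("side")
cv2.imwrite("pics/s7.png",a);cv2.imwrite("pics/d7.png",b)
out=np.hstack([cv2.resize(a[170:310,335:515],(450,350),interpolation=2),cv2.resize(b[170:290,230:350],(350,350),interpolation=2)])
cv2.imwrite("pics/c7.png",out)
E
```

```text
[ 0.42732027 -0.40945897  0.42257344] [-0.80747813  0.90119588 -1.43422892]
```

View pics/c7.png

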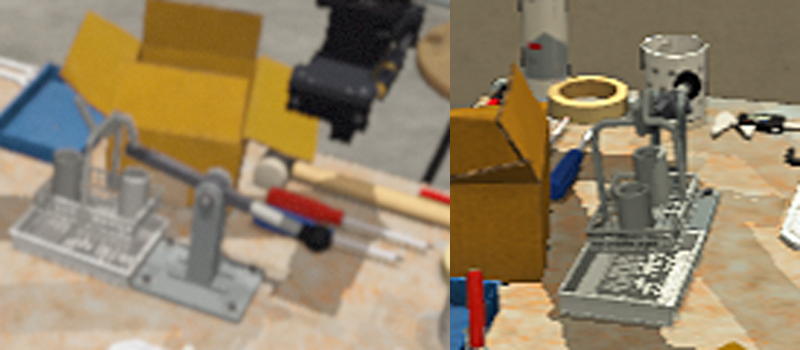

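The carrier hangs clear of the pan with both sleeves on. The knob is at scene (462,265), and fully down is predicted at (462,266). I'll wait a little for any swing, compare frames, then hand in.

Request:
step_arm --increments '[{"tx": 0,"ty": 0,"tz": 0,"spin": 0,"claw": 0},{"tx": 0,"ty": 0,"tz": 0,"spin": 0,"claw": 0},{"tx": 0,"ty": 0,"tz": 0,"spin": 0,"claw": 0},{"tx": 0,"ty": 0,"tz": 0,"spin": 0,"claw": 0},{"tx": 0,"ty": 0,"tz": 0,"spin": 0,"claw": 0},{"tx": 0,"ty": 0,"tz": 0,"spin": 0,"claw": 0},{"tx": 0,"ty": 0,"tz": 0,"spin": 0,"claw": 0},{"tx": 0,"ty": 0,"tz": 0,"spin": 0,"claw": 0}]'

```text
time: 15.47
position: [0.4271, -0.4094, 0.4207]
tool_rot: [2.221, 2.222, 0.0]
ft_force: [0.5, 0.2, -0.6]
grip_width: 0.008
```

Request:
step_arm --increments '[{"tx": 0,"ty": 0,"tz": 0,"spin": 0,"claw": 0},{"tx": 0,"ty": 0,"tz": 0,"spin": 0,"claw": 0},{"tx": 0,"ty": 0,"tz": 0,"spin": 0,"claw": 0},{"tx": 0,"ty": 0,"tz": 0,"spin": 0,"claw": 0},{"tx": 0,"ty": 0,"tz": 0,"spin": 0,"claw": 0},{"tx": 0,"ty": 0,"tz": 0,"spin": 0,"claw": 0},{"tx": 0,"ty": 0,"tz": 0,"spin": 0,"claw": 0},{"tx": 0,"ty": 0,"tz": 0,"spin": 0,"claw": 0}]'

```text
time: 16.13
position: [0.4271, -0.4093, 0.4207]
tool_rot: [-2.221, -2.222, -0.0]
ft_force: [0.6, -0.9, -0.1]
grip_width: 0.008
```

```bash
python3 - <<'E'
from h import *
r=[cv2.imread("pics/d7.png")]+[imaging.get_image("side") for _ in range(4)]
for i in range(4): print(cv2.absdiff(r[i],r[i+1])[200:285,270:330].mean())
print(cv2.phaseCorrelate(*[cv2.cvtColor(x[205:260,275:320],6).astype(np.float32) for x in (r[0],r[4])]))
print(cv2.phaseCorrelate(*[cv2.cvtColor(x[205:260,275:320],6).astype(np.float32) for x in (r[1],r[4])]))
d0=cv2.imread("pics/side0.png"); print("sleeves B,C change",cv2.absdiff(d0,r[4])[312:356,252:290].mean())
E
```

```text
4.658823529411765
0.5448366013071896
0.5620915032679739
0.5700653594771242
((0.47974616451264396, 0.042430856957160756), 1.0465174547831217)
((0.49733913056989465, 0.0008905800861427338), 1.0010741908682717)
sleeves B,C change 24.93122009569378
```

```bash
python3 - <<'E'
from h import *
d0=cv2.imread("pics/side0.png",0); d=cv2.cvtColor(imaging.get_image("side"),6)
for nm,(x0,y0,x1,y1) in {"B":(253,324,270,352),"C":(270,308,288,334)}.items():
    t=d0[y0:y1,x0:x1]; r=cv2.matchTemplate(d[y0-10:y1+10,x0-10:x1+10],t,cv2.TM_CCOEFF_NORMED); _,v,_,l=cv2.minMaxLoc(r); print(nm,v,l[0]-10,l[1]-10)
print(workorder.close_job())
E
```

```text
B 0.9782727956771851 0 0
C 0.8292981386184692 0 0
the job is handed in; nothing more can be done
None
```

I finished the job and handed it in at about 16 s on the robot's clock; no verdict was reported.

- **Sleeve:** I stood the 56 mm sleeve on the carrier's empty pin.
- **Pan:** I pushed the pan 60 mm, with about 15 mm sideways correction, until it met the stand's base. The force rose to 17.6 N at contact.
- **Lever:** I pressed the lever to its stop. The last 2 mm commanded gave no further travel and the force rose to 24 N.

**Last checks:**
- The carrier hangs clear of the pan from the hook, level by eye, with both sleeves on.
- The knob is within 1 pixel of where it should be with the lever fully down.
- Successive pictures differ by only about 0.55 grey levels, so I take the carrier to be still. My image-shift (phase correlation) check read about 0.5 pixel. I put that down to the odd-sized crop and did not pursue it.
- The other two sleeves match their starting picture with no shift (correlation 0.98 long, 0.83 short). A plain picture difference over that area was large (25 grey levels). I put that down to the removed sleeve and the arm's shadow, but did not check it separately.

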